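# Rock the right tube adapter loose from its dock

## Robot

A 7-joint arm with a two-finger parallel gripper is mounted at the origin on the work surface. World frame = base frame: x ahead of the robot, y to its left, z up, the work surface at z = 0. Lengths are in m, angles in rad, forces in N, time in s.
With the tool pointing down it reaches from about 0.425 to 0.95 m from the base axis. Payload 4.7 kg.
Tool frame: the origin (TCP) lies between the finger pads; the fingertips stand 25 mm ahead of it and the grasp point (between the pads) lies 6 mm ahead of it; z points along the fingers, y is the line along which they close (so a half turn about z gives the same grasp; the last joint's range is limited). The gripper opens to 85 mm and grips with 20 to 120 N. Pads are 22 mm wide; open, the fingers measure 114 mm over their backs; the gripper's body (76 mm by 85 mm) begins 54 mm behind the grasp point. The pads swing forward as they close: fully open they stand 13 mm farther back than shut.
Start: joints at [1.29, 0.469, -0.049, 1.532, 0.024, 1.141, -0.082], TCP at [0.168, -0.654, 0.256] pointing down, gripper open.
Joint ranges: [-2.59, 2.59], [-0.33, 1.99], [-1.39, 1.29], [0.1, 2.45], [-1.04, 4.18], [0.21, 1.99], [-2.66, 2.66]. Speed limits (rad/s): [2.57, 2.57, 3.14, 3.14, 3.14, 3.14, 3.14].

## Interface

Orientations are given as a 3x3 rotation matrix whose columns are the frame's x, y, z axes.
In Python, from rig import * gives the robot as it stands. Calls block until the motion is done:
- movep(position, orientation): joint-space move of the TCP to a pose.
- move_l(position, attitude=None, feed=0.15, until_force=None): straight line of the TCP; attitude=None keeps the orientation; feed is the mean speed in m/s. With until_force (N) it stops when the force on the tool has changed by that much, and returns True; else False.
- move_joints(angles): joint-space move.
- command_gripper(opening, newtons=None): finger opening in m; newtons is the grip in N (None keeps the last); returns when the fingers have stopped.
- sleep(seconds).
- inverse_kinematics(position, orientation): joint angles nearest the present ones, or None.
- sense(): the state.
- camera(name): name is "scene" or "top"; returns (picture, depth): 480x640x3 uint8, red, green, blue; 480x640 float32, m along the optical axis (not along the pixel's ray), 0 where there is no reading.
- camera_params(name): a dict with "K" (3x3 intrinsics, pixels), "position" and "rotation" of the camera in the world. Camera axes: x right, y down, z forward; pixel columns grow to the right and rows downward; lengths in m; the calibration is good to about 2 mm. A picture is of the moment at which its call begins. camera_params takes no time and is no camera call.
A pose or a line that the arm cannot do raises Unreachable and nothing moves.
- finish_job(): hands the job in; it is judged then, once.
The state is a dict: "time_s": time; "joint_pos": joint angles; "qd": joint speeds; "joint_efforts": joint torques, N m; "position": TCP position; "tcp_rot": TCP orientation; "wrist_force": force on the tool from outside, world axes, zero at the start; "ft_torque": the same for the moment, N m; "finger_gap": finger opening in m; "gripper_force": force on a finger pad.
Only numpy, scipy, OpenCV 4.12 (cv2) and the standard library are available. Lean on these libraries where they do the work, as an engineer would, in place of code of your own. Each camera call takes 0.05 s, during which the arm holds its last target. There are 200 camera calls.

## Task

One of the three aluminium tube adapters in the dock has the bore that suits the small glass vial with the white cap: it is the mid-sized one. Grip that adapter by its head and rock it side to side, so that it pushes back first one and then the other of the two stiff hooked jaws that hold it, until neither hooks over its collar any more; then lift it and finish while still holding it upright, straight above its seat, with its foot two to four centimetres clear above the tops of the jaws. Leave the other two adapters seated and everything else on the bench where it stands.

Things in the scene. Friction and masses are not known exactly. Their poses are not given: they have to be found in the camera images.
- dock: grey base plate fixed to the bench, 150 x 300 x 20 mm, yawed up to 20 degrees. Origin: centre of its underside, on the bench. Its y axis (300 mm side) runs along the row of three seats; its x axis is the way the jaws slide and an adapter can rock. Guide posts beside each seat (tops 46 mm above the bench) stop leaning along y. Each seat has two hooked steel jaws, on its -x and +x sides.
- medium_center (a point): the adapter wanted: mid-sized of three bare-aluminium tube adapters; on its axis, half-way up (52.5 mm above the foot; all are 105 mm tall). Head: a round open cup from 60 to 105 mm above the foot, 44 mm across with a 28 mm bore. Grip it on its outside along dock x, where both sides are free (neighbours 90 mm off along dock y). z up along its axis; yaw means nothing. 120 to 240 g.
- medium_foot (a point): centre of the underside of the wanted adapter's foot, 12 mm above the bench when seated: it rocks about this point. Alike on all three: foot 18 mm across (10 at the very bottom), stem 26 mm, collar 44 mm across from 36 to 42 mm above the foot. Leaning it 0.2 rad along dock x pushes that side's jaw back about 5 to 7 mm.
- adapter_medium: the same wanted adapter; origin at the underside of its foot, z axis along the adapter.
- small_center (a point): the smallest adapter, 105 mm tall, head 34 mm across with an 18 mm bore; on its axis, half-way up. Not wanted.
- large_center (a point): the largest adapter, 105 mm tall, head 54 mm across with a 38 mm bore; on its axis, half-way up. Not wanted.
- vial: loose glass sample vial with a white cap, 27 mm across, 62 mm tall, standing on the bench off the +y end of the dock; origin at the centre of its underside. It shows the size wanted; leave it standing.
- bottle: loose glass bottle with a blue cap, 80 mm across, 150 mm tall; origin at its underside. Bystander.
- jar: loose glass jar with a green lid, 84 mm across, 90 mm tall; origin at its underside. Bystander.
- spray: loose white plastic bottle with a red cap, 72 mm across, 170 mm tall; origin at its underside. Bystander.
- rack: loose green tube rack, 85 x 200 x 55 mm (long side its y); origin at its underside. Bystander.
- tipbox: loose pipette-tip box, 117 x 82 x 73 mm; origin at its underside. Bystander.
- seat_left (a point): centre of the floor of the left seat's socket (22 x 22 mm, 8 mm deep), 12 mm above the bench, at y = 90 mm in the dock's frame. Which adapter stands in which seat varies.
- jaw_left_near (a joint): travel outwards (m, 0 to 0.010) of the left seat's jaw on the dock's -x side. No spring: friction (7 N) holds it where it is left. Upright plate 34 mm wide, 8 thick, top 63 mm above the bench; at 0 its face is 22.5 mm from the seat's axis and its hook (58 to 63 mm up) reaches in to 18.5 mm, over the collar, so a straight pull fails. Clear of an upright adapter from about 0.004.
- jaw_left_far (a joint): travel outwards (m, 0 to 0.010) of the left seat's jaw on the dock's +x side. No spring: friction (7 N) holds it where it is left. Upright plate 34 mm wide, 8 thick, top 63 mm above the bench; at 0 its face is 22.5 mm from the seat's axis and its hook (58 to 63 mm up) reaches in to 18.5 mm, over the collar, so a straight pull fails. Clear of an upright adapter from about 0.004.
- seat_mid (a point): centre of the floor of the mid seat's socket (22 x 22 mm, 8 mm deep), 12 mm above the bench, at y = 0 mm in the dock's frame. Which adapter stands in which seat varies.
- jaw_mid_near (a joint): travel outwards (m, 0 to 0.010) of the mid seat's jaw on the dock's -x side. No spring: friction (7 N) holds it where it is left. Upright plate 34 mm wide, 8 thick, top 63 mm above the bench; at 0 its face is 22.5 mm from the seat's axis and its hook (58 to 63 mm up) reaches in to 18.5 mm, over the collar, so a straight pull fails. Clear of an upright adapter from about 0.004.
- jaw_mid_far (a joint): travel outwards (m, 0 to 0.010) of the mid seat's jaw on the dock's +x side. No spring: friction (7 N) holds it where it is left. Upright plate 34 mm wide, 8 thick, top 63 mm above the bench; at 0 its face is 22.5 mm from the seat's axis and its hook (58 to 63 mm up) reaches in to 18.5 mm, over the collar, so a straight pull fails. Clear of an upright adapter from about 0.004.
- seat_right (a point): centre of the floor of the right seat's socket (22 x 22 mm, 8 mm deep), 12 mm above the bench, at y = -90 mm in the dock's frame. Which adapter stands in which seat varies.
- jaw_right_near (a joint): travel outwards (m, 0 to 0.010) of the right seat's jaw on the dock's -x side. No spring: friction (7 N) holds it where it is left. Upright plate 34 mm wide, 8 thick, top 63 mm above the bench; at 0 its face is 22.5 mm from the seat's axis and its hook (58 to 63 mm up) reaches in to 18.5 mm, over the collar, so a straight pull fails. Clear of an upright adapter from about 0.004.
- jaw_right_far (a joint): travel outwards (m, 0 to 0.010) of the right seat's jaw on the dock's +x side. No spring: friction (7 N) holds it where it is left. Upright plate 34 mm wide, 8 thick, top 63 mm above the bench; at 0 its face is 22.5 mm from the seat's axis and its hook (58 to 63 mm up) reaches in to 18.5 mm, over the collar, so a straight pull fails. Clear of an upright adapter from about 0.004.
Things that resemble listed ones, but are neither listed nor needed, are in the scene too. Of the things that look like the vial, take the one that is farthest to the robot's right at the start.

How it is judged:
On the way, in this order (a step that is already met when the one before it is completed fails the run):
1. the mid-sized adapter, gripped and still in its seat, is leaned to one side so that one of its jaws is pushed back at least 2.5 mm (contact force between the fingers and adapter_medium above 1 N and angle between adapter_medium's own z axis and vertical above 0.04 rad and ((horizontal distance between medium_foot and seat_left below 0.02 m and height (world z) of medium_foot below 0.03 m and value of joint any of jaw_left_near, jaw_left_far above 0.0025 m) or (horizontal distance between medium_foot and seat_mid below 0.02 m and height (world z) of medium_foot below 0.03 m and value of joint any of jaw_mid_near, jaw_mid_far above 0.0025 m) or (horizontal distance between medium_foot and seat_right below 0.02 m and height (world z) of medium_foot below 0.03 m and value of joint any of jaw_right_near, jaw_right_far above 0.0025 m))), for 0.1 s.
2. gripped and still in its seat, it is leaned to the other side so that both its jaws are pushed back at least 2.5 mm (contact force between the fingers and adapter_medium above 1 N and angle between adapter_medium's own z axis and vertical above 0.04 rad and ((horizontal distance between medium_foot and seat_left below 0.02 m and height (world z) of medium_foot below 0.03 m and value of joint each of jaw_left_near, jaw_left_far above 0.0025 m) or (horizontal distance between medium_foot and seat_mid below 0.02 m and height (world z) of medium_foot below 0.03 m and value of joint each of jaw_mid_near, jaw_mid_far above 0.0025 m) or (horizontal distance between medium_foot and seat_right below 0.02 m and height (world z) of medium_foot below 0.03 m and value of joint each of jaw_right_near, jaw_right_far above 0.0025 m))), for 0.1 s.
At the end, for the whole second after the job is handed in: Mid-sized adapter held still by the fingers, within 0.2 rad of upright, off the dock, foot 73 to 118 mm above the bench and within 35 mm sideways of its seat; both its jaws pushed back; other adapters moved under 8 mm, bystanders under 30 mm and upright (contact force between the fingers and adapter_medium above 1 N and height (world z) of medium_foot between 0.073 and 0.118 m and angle between adapter_medium's own z axis and vertical below 0.2 rad and contact force between adapter_medium and dock below 0.2 N and linear speed of adapter_medium below 0.03 m/s and ((horizontal distance between medium_foot and seat_left below 0.035 m and value of joint each of jaw_left_near, jaw_left_far above 0.002 m) or (horizontal distance between medium_foot and seat_mid below 0.035 m and value of joint each of jaw_mid_near, jaw_mid_far above 0.002 m) or (horizontal distance between medium_foot and seat_right below 0.035 m and value of joint each of jaw_right_near, jaw_right_far above 0.002 m)) and distance of each of small_center, large_center from where it was at the start of the episode below 0.008 m and distance of each of vial, bottle, jar, spray, rack, tipbox from where it was at the start of the episode below 0.03 m and angle between each of vial, bottle, jar, spray, rack, tipbox's own z axis and vertical below 0.4 rad); the arm keeps its last pose, push and grip.
It fails at once if the vial, a bottle, the jar, the tube rack or the tip box is shifted by more than 30 mm or knocked over (distance of any of vial, bottle, jar, spray, rack, tipbox from where it was at the start of the episode above 0.03 m or angle between any of vial, bottle, jar, spray, rack, tipbox's own z axis and vertical above 0.4 rad).
It fails at once if the small or the large adapter is rocked or lifted (its centre moves more than 8 mm) (distance of any of small_center, large_center from where it was at the start of the episode above 0.008 m).
It also fails if it takes over 38 s, if anything falls off the work surface, if the arm or the gripper's body presses on something with over 40 N, if the wrist force passes 120 N, or if a joint passes its speed limit or range.

## Working session

There is one attempt and no reset: what is moved stays moved. The work goes in short steps, each a Python script; the robot and the scene stay as the last script left them, time stands still between calls to the robot, and variables do not carry over. Pictures are saved under pics/ and viewed, at most 10 in all, crops included, and the job is handed in when it is done.

```bash
mkdir -p pics; ls; python3 - <<'E'
from rig import *
import numpy as np, cv2
for n in ("top","scene"):
    p,d=camera(n); np.savez(f"{n}.npz",p=p,d=d); cv2.imwrite(f"pics/{n}0.png",p[:,:,::-1])
    c=camera_params(n); print(n,c)
s=sense(); print(s["time_s"],s["position"],s["tcp_rot"],s["finger_gap"])
E
```

```text
pics
top {'K': array([[545.14694548,   0.        , 327.39473765],
       [  0.        , 545.14694548, 257.79095153],
       [  0.        ,   0.        ,   1.        ]]), 'position': array([0.53205803, 0.01639099, 1.3857367 ]), 'rotation': array([[-0.00686198, -0.99882662,  0.04794046],
       [-0.99997008,  0.00668288, -0.00389521],
       [ 0.00357026, -0.04796575, -0.9988426 ]])}
scene {'K': array([[524.13234399,   0.        , 312.89910567],
       [  0.        , 524.13234399, 235.1514179 ],
       [  0.        ,   0.        ,   1.        ]]), 'position': array([1.28081736, 0.50426907, 0.67800095]), 'rotation': array([[-0.59604449,  0.46295804, -0.6560494 ],
       [ 0.80281253,  0.35879783, -0.47618921],
       [ 0.01493348, -0.81051463, -0.58552798]])}
0.1 [ 0.1680577  -0.65324757  0.25534158] [[ 9.68459825e-01  2.49169245e-01 -5.04893971e-04]
 [ 2.49169750e-01 -9.68458280e-01  1.73083837e-03]
 [-5.76970573e-05 -1.80205173e-03 -9.99998375e-01]] 0.08526868867853865
```

View pics/top0.png

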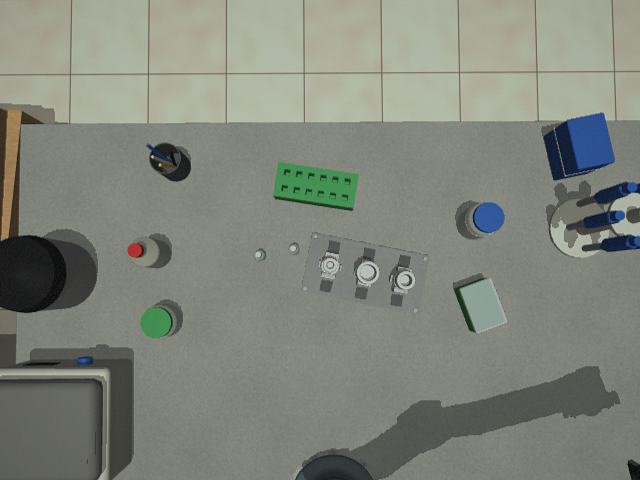

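View pics/scene0.png

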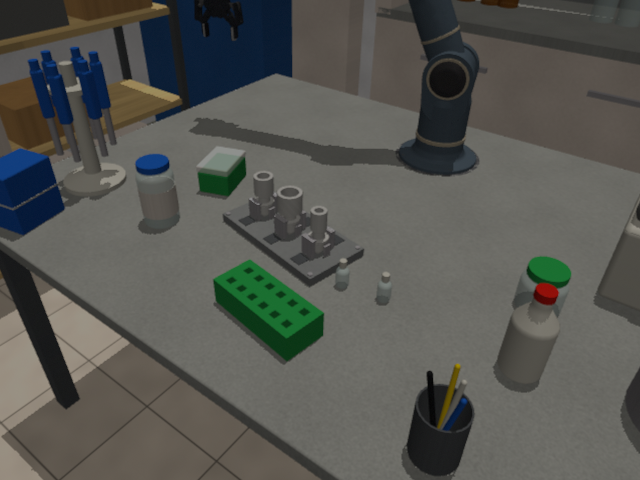

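The top view shows the dock centred near (367,272), with heads at (330,265) small, (367,272) large and (404,281) mid-sized. The mid-sized one is therefore in the right seat, and the scene view agrees: it has large in the middle and small nearest the vials. Rack at (316,186), tip box at (481,305), bottle at (487,218), two vials at (260,254) and (293,248).

```bash
cat > vis.py <<'E'
import numpy as np, cv2
from rig import camera_params
def cloud(n,d):
    c=camera_params(n); K=c["K"]; v,u=np.mgrid[:480,:640]
    r=np.stack([(u-K[0,2])/K[0,0],(v-K[1,2])/K[1,1],np.ones_like(d)],-1)*d[...,None]
    return r@c["rotation"].T+c["position"]
def ray(n,u,v,z):
    c=camera_params(n); K=c["K"]
    r=c["rotation"]@np.array([(u-K[0,2])/K[0,0],(v-K[1,2])/K[1,1],1])
    return c["position"]+r*(z-c["position"][2])/r[2]
def heads(n,d,lo=.108,hi=.126,near=None,rad=.2):
    P=cloud(n,d); m=(d>0)&(P[...,2]>lo)&(P[...,2]<hi)
    if near is not None: m&=np.hypot(P[...,0]-near[0],P[...,1]-near[1])<rad
    N,L,S,_=cv2.connectedComponentsWithStats(m.astype(np.uint8))
    out=[]
    for i in range(1,N):
        if S[i,4]<15: continue
        q=P[L==i]; c,(w,h),a=cv2.minAreaRect(q[:,:2].astype(np.float32)); pc,pr=cv2.minEnclosingCircle(np.argwhere(L==i)[:,::-1].astype(np.float32))
        out.append((S[i,4],np.round(c,4),round(w,4),round(h,4),np.round(np.median(q[:,2]),4),np.round(pc,1),np.round(pr,1),np.round(ray(n,*pc,.117),4)))
    return out
E
python3 - <<'E'
from vis import *
for n in("top","scene"):
    z=np.load(n+".npz"); d=z["d"]
    print(n)
    for o in heads(n,d,near=ray("top",367,272,.1),rad=.15): print(*o)
z=np.load("top.npz"); P=cloud("top",z["d"]); c=ray("top",367,272,.02)
m=(P[...,2]>.012)&(P[...,2]<.028)&(np.hypot(P[...,0]-c[0],P[...,1]-c[1])<.19)
q=P[m][:,:2].astype(np.float32); (cx,cy),s,a=cv2.minAreaRect(q); print("dock",cx,cy,s,a,m.sum())
E
```

```text
top
121 [0.5773 0.0055] 0.0314 0.0314 0.1176 [330.  264.5] 7.2 [0.5773 0.0055 0.117 ]
218 [ 0.5592 -0.0829] 0.052 0.0512 0.1177 [367.8 272. ] 11.5 [ 0.5591 -0.0823  0.117 ]
170 [ 0.5412 -0.1704] 0.0449 0.0396 0.1169 [405.5 279.5] 9.6 [ 0.5412 -0.1699  0.117 ]
scene
189 [ 0.5426 -0.171 ] 0.0458 0.0412 0.1145 [262.5 177.5] 9.8 [ 0.5487 -0.1638  0.117 ]
265 [ 0.5604 -0.083 ] 0.0549 0.0517 0.1147 [288.6 194. ] 12.8 [ 0.5672 -0.0771  0.117 ]
168 [0.579 0.006] 0.0332 0.0332 0.1149 [318.  212.5] 8.4 [0.5858 0.011  0.117 ]
dock 0.6000040173530579 -0.07414412498474121 (0.3338204324245453, 0.22605152428150177) 78.13729858398438 5746
```

The mid-sized adapter is at (0.541, -0.170), with its top at 117 mm as expected and head 40–45 mm across. Seat spacing comes out at 90 mm and dock yaw at about -0.20. Next: check that every pose is reachable, then approach.

```bash
cat > hp.py <<'E'
import numpy as np
from rig import *
from scipy.spatial.transform import Rotation as R
A=np.array([.5415,-.1704,0]); yaw=np.arctan2(-.0361,.1759)*-1
yaw=-np.arctan2(.0361,.1759)
X=np.array([np.cos(yaw),np.sin(yaw),0]); Y=np.array([-X[1],X[0],0]); Z=np.array([0,0,1.])
DN=np.column_stack([Y,X,-Z])      # tool y along dock x
FLIP=np.column_stack([-Y,-X,-Z])
FOOT=A+.012*Z
def lean(a,R0,h,dx=0):  # TCP pose with adapter leaned a towards +dock x; h = TCP height above foot
    r=R.from_rotvec(a*Y).as_matrix()
    return FOOT+dx*X+r@(h*Z), r@R0
E
python3 - <<'E'
from hp import *
print(yaw)
for n,R0 in(("DN",DN),("FLIP",FLIP)):
    for a in(0,.25,-.25):
        q=inverse_kinematics(*lean(a,R0,.092)); print(n,a,None if q is None else np.round(q,2))
    q=inverse_kinematics(A+.26*Z,R0); print(None if q is None else np.round(q,2))
E
```

```text
-0.2024195455400717
DN 0 [ 0.63  0.53 -0.53  1.91  0.37  0.8  -0.3 ]
DN 0.25 [ 0.57  0.67 -0.5   1.69  0.31  1.13 -0.25]
DN -0.25 [ 0.59  0.41 -0.43  2.13  0.41  0.42 -0.35]
[ 0.69  0.35 -0.59  1.76  0.22  1.09 -0.17]
FLIP 0 [-0.52  0.76  1.11  1.97 -0.84  0.97 -2.33]
FLIP 0.25 [-0.45  0.91  1.11  1.75 -0.74  1.28 -2.43]
FLIP -0.25 [-0.47  0.53  0.91  2.18 -0.95  0.55 -2.21]
[-0.58  0.47  1.12  1.83 -0.47  1.14 -2.64]
```

```bash
python3 - <<'E'
from hp import *
import cv2
command_gripper(.085,80)
movep(A+.24*Z,DN); print(sense()["time_s"])
move_l(A+.102*Z,DN,feed=.12,until_force=15)
s=sense(); print(s["time_s"],s["position"],s["wrist_force"])
p,d=camera("scene"); cv2.imwrite("pics/s1.png",cv2.resize(p[100:280,180:400,::-1],None,fx=3,fy=3))
E
```

```text
2.5
3.8 [ 0.54210352 -0.17045745  0.10277231] [-0.8039915  -0.42772301 -0.35955732]
```

View pics/s1.png

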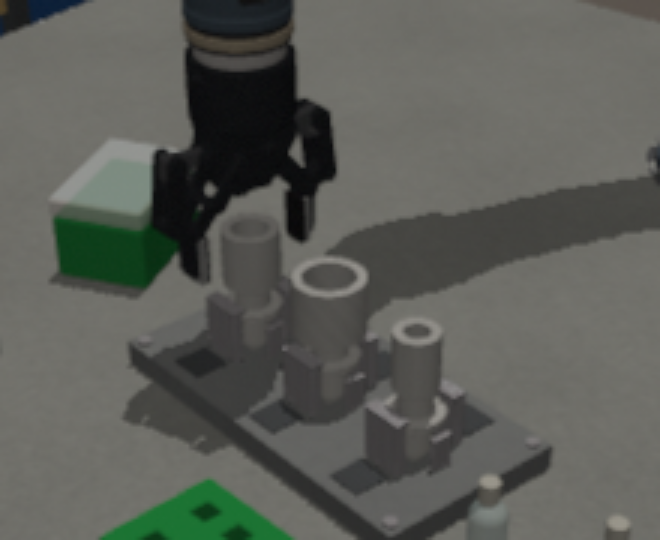

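The fingers straddle the mid-sized head (crop about (250,225)) along dock x, clear of the jaws and of the large one. Next: close the gripper, then rock to one side.

```bash
cat >> hp.py <<'E'
def rep(t):
    s=sense(); f=R.from_matrix(s["tcp_rot"]); print(t,round(s["time_s"],2),"tcp",np.round(s["position"],4),"gap",round(s["finger_gap"],4),"pad",np.round(s["gripper_force"],1),"F",np.round(s["wrist_force"],1),"T",np.round(s["ft_torque"],2),"lean",round(float(np.arcsin(-s["tcp_rot"][:,2]@X)),3))
H=.0905
def rock(a0,a1,n=4,dx=0):
    for a in np.linspace(a0,a1,n+1)[1:]:
        move_l(*lean(a,DN,H,dx),feed=.05); s=sense()
        if np.linalg.norm(s["wrist_force"])>70: rep("STOP"); break
E
python3 - <<'E'
from hp import *
import cv2
rep("open"); command_gripper(.03,80); rep("grip")
rock(0,.22); rep("leaned+"); sleep(.2); rep("held")
p,d=camera("scene"); cv2.imwrite("pics/s2.png",cv2.resize(p[140:260,210:360,::-1],None,fx=4,fy=4))
E
```

```text
open 3.85 tcp [ 0.5421 -0.1705  0.1028] gap 0.0849 pad 0.0 F [-1.   0.  -0.5] T [0.02 0.02 0.  ] lean -0.002
grip 4.32 tcp [ 0.5416 -0.1704  0.1026] gap 0.0428 pad 80.5 F [-1.2 -0.8  5.7] T [0.03 0.47 0.05] lean -0.0
leaned+ 5.32 tcp [ 0.5583 -0.174   0.1005] gap 0.0427 pad 83.4 F [-6.2 -0.1 10.9] T [0.32 2.32 0.01] lean 0.227
held 5.52 tcp [ 0.5582 -0.174   0.1006] gap 0.0426 pad 83.2 F [-6.8  1.2  8.8] T [0.28 2.1  0.  ] lean 0.226
```

View pics/s2.png

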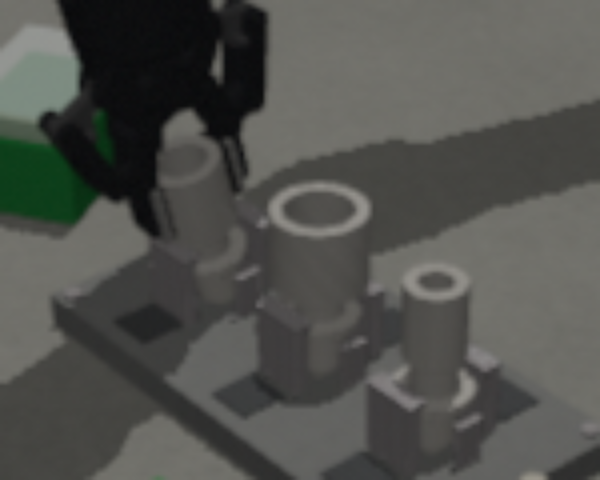

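The adapter at crop (190,200) leans towards dock +x. The far jaw's slot at (148,322) is now shorter than the large seat's, so that jaw has been pushed back. The TCP lags about 3 mm, so I'll push slightly more on this side, then rock the other way.

```bash
python3 - <<'E'
from hp import *
import cv2
rock(.22,.24,1,.003); sleep(.15); rep("+")
rock(.24,-.22,8); rep("-"); rock(-.22,-.24,1,-.003); sleep(.2); rep("-more")
p,d=camera("scene"); cv2.imwrite("pics/s3.png",cv2.resize(p[140:260,210:360,::-1],None,fx=4,fy=4))
rock(-.24,0,4); sleep(.2); rep("up")
p,d=camera("scene"); cv2.imwrite("pics/s4.png",cv2.resize(p[140:260,210:360,::-1],None,fx=4,fy=4))
E
```

```text
+ 5.97 tcp [ 0.5613 -0.1747  0.1001] gap 0.043 pad 83.4 F [-9.2  1.3 11.4] T [ 0.43  2.88 -0.02] lean 0.25
- 8.03 tcp [ 0.5244 -0.1668  0.1012] gap 0.043 pad 83.4 F [ 4.4 -0.3  3.4] T [-0.2  -0.99  0.01] lean -0.223
-more 8.48 tcp [ 0.5205 -0.1658  0.1009] gap 0.0429 pad 83.2 F [ 5.3 -1.   1.4] T [-0.25 -1.31 -0.01] lean -0.244
up 9.82 tcp [ 0.5417 -0.1704  0.1026] gap 0.043 pad 83.8 F [ 3.2 -1.2  6.2] T [-0.2  -0.79 -0.02] lean -0.003
```

View pics/s3.png

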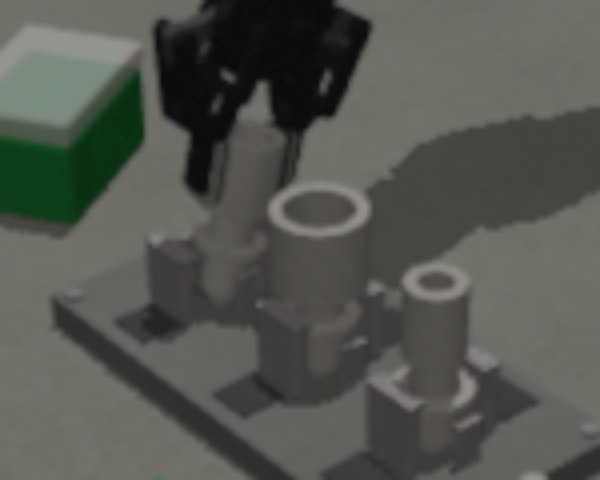

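View pics/s4.png

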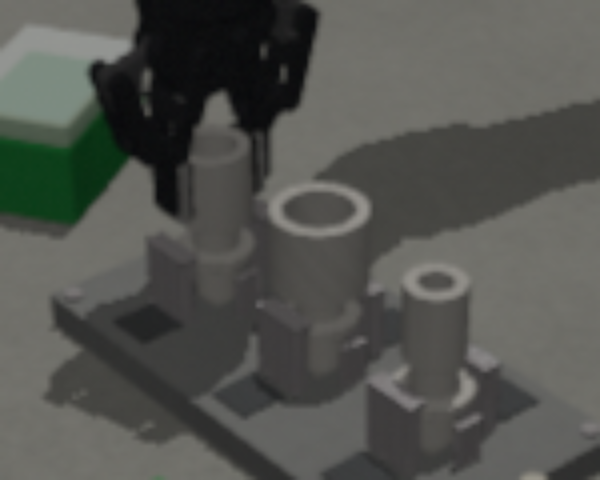

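Leaned towards dock -x in s3 and upright again in s4, with the gripper still holding. From the TCP travel of about 21 mm the near jaw should be back around 7 mm. The far jaw's slot is visibly shorter. Now I'll lift gently with a force guard.

```bash
python3 - <<'E'
from hp import *
import cv2
p=sense()["position"]
hit=move_l(A+(.1025+.03)*Z,DN,feed=.04,until_force=14); rep("lift %s"%hit)
if not hit:
    move_l(A+(.1025+.084)*Z,DN,feed=.06,until_force=14); sleep(.3); rep("up")
p,d=camera("scene"); np.savez("s5.npz",p=p,d=d); cv2.imwrite("pics/s5.png",cv2.resize(p[110:260,200:360,::-1],None,fx=4,fy=4))
E
```

```text
lift False 10.78 tcp [ 0.5413 -0.1704  0.1323] gap 0.0428 pad 83.1 F [ 0.5  0.4 -0.8] T [ 0.01 -0.   -0.03] lean 0.0
up 12.12 tcp [ 0.5414 -0.1704  0.1863] gap 0.0431 pad 83.2 F [ 0.3  0.9 -1.3] T [ 0.04 -0.02 -0.  ] lean 0.0
```

View pics/s5.png

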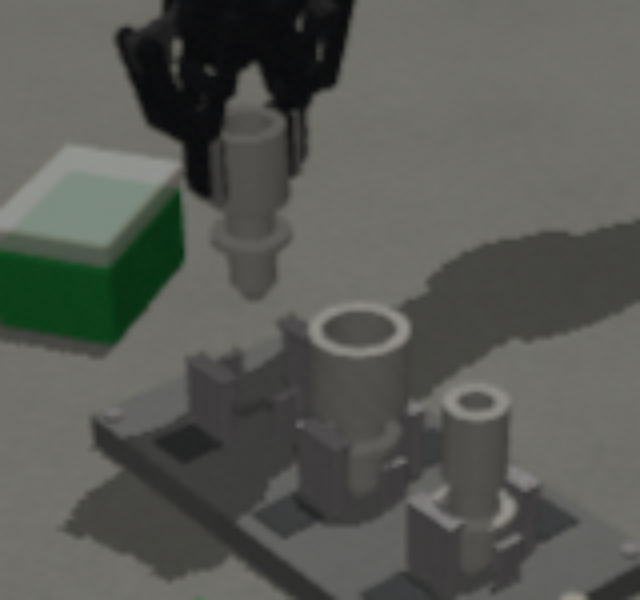

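The picture shows the adapter held upright above its open seat, foot at crop (255,295). Both of its jaws are clear, and the other two adapters are still seated. The foot is at about 96 mm, inside the 73–118 mm window.

```bash
python3 -c "
from rig import *
print(finish_job())"
```

```text
the job is handed in; nothing more can be done
None
```

I handed the job in with the mid-sized adapter rocked free of both jaws and held upright above its seat (the right one), its foot about 33 mm above the jaw tops; the simulator returned no verdict.

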